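Return the bench ware to its outlined parking pads

ROBOT

A 7-joint arm with a two-finger parallel gripper is mounted at the origin on a cart in front of the work surface, level with it; the furniture and walls round the work are solid. World frame = base frame: x ahead of the robot, y to its left, z up, the work surface at z = 0. Lengths are in m, angles in rad, forces in N, time in s.
With the tool pointing down it reaches from about 0.4 to 0.85 m from the base axis. Payload 4.5 kg.
Tool frame: the origin (TCP) lies at the very end of the fingers, on their centre line; the grasp point (between the pads) lies 19 mm behind it; z points along the fingers, y is the line along which they close (so a half turn about z gives the same grasp; the last joint's range is limited). The gripper opens to 88 mm and grips with 3 to 60 N. Pads are 18 mm wide; open, the fingers measure 123 mm over their backs; the gripper's body (75 mm by 187 mm) begins 45 mm behind the grasp point.
Start: joints at [1.202, 0.689, -0.195, 1.565, 0.157, 0.902, -0.215], TCP at [0.245, -0.575, 0.239] pointing down, gripper open.
Joint ranges: [-3.01, 3.01], [-0.46, 2.08], [-1.47, 1.51], [0.13, 2.56], [-1, 4.14], [0.04, 2.09], [-2.66, 2.66]. Speed limits (rad/s): [2.57, 2.57, 3.14, 3.14, 3.14, 3.14, 3.14].

INTERFACE

Orientations are given as a unit quaternion [x, y, z, w].
In Python, from plant import r gives the robot as it stands. The module is installed in compiled form; this text tells all that it offers.
- The arm moves only by the tool step_arm, never from a script. Its argument "increments" is a list of rows, each a list of 2 entries, a list of its own where there are three numbers: the shift along the world's x, y, z in cm, then the turn, a rotation vector about the world's x, y, z in degrees. A call has exactly 10 rows; each row shifts and turns the commanded pose from where the row before left it; what a row does not reach is not made up. A row lasts 1/10 s, in which the tool goes at most 50 mm and 8.59 degrees, less where a joint would pass 70% of its speed; a pose out of reach is approached as far as the arm can. A call is refused whole if a number of a shift passes 5 or a number of a turn 8.59, either way. A call with a gripper value outside its range is refused whole. "fingers" is the opening, from 0 (shut) to 1 (fully open), set as the call begins (left out, the last holds). The fingers move at their own pace and stop on an object; "grip_force" is the grip in N (left out, the last holds). Time passes only in rows, so rows that do not move let the fingers close, or fill a call up. It gives the time, the measured TCP pose, the force, the opening and the grip force at its end, in the units of the state.
- r.get_state(): the state, without advancing time (a new reading comes with each control period).
- r.snapshot(name): name is "scene" or "top" or "wrist"; returns (picture, depth): 400x640x3 uint8, red, green, blue; 400x640 float32, m along the optical axis (not along the pixel's ray), 0 where there is no reading.
- r.calibration(name): a dict with "fov_y" (degrees; the focal length in pixels is half the picture's height over the tangent of half this angle, whatever the lens; pixels are square), "cx", "cy" (the principal point, pixels), "R" (3x3) and "t" (3): a world point X has camera coordinates R X + t. Camera axes: x right, y down, z forward; pixel columns grow to the right and rows downward; lengths in m; the calibration is good to about 2 mm. A picture is of the moment at which its call begins: read the wrist's pose just before it. calibration takes no time and is no camera call; for the wrist camera it gives the pose at the moment of the call.
- r.finish_job(): hands the job in; it is judged then, once.
The state is a dict: "clock": time; "q": joint angles; "qd": joint speeds; "joint_torque": joint torques, N m; "tool_pos": TCP position; "eef_rot": TCP orientation; "contact_force": force on the tool from outside, world axes, zero at the start; "moment": the same for the moment, N m; "opening": opening from 0.0 (shut) to 1.0 (fully open); "finger_force": force on a finger pad.
Only numpy, scipy, OpenCV 4.12 (cv2) and the standard library are available. Lean on these libraries where they do the work, as an engineer would, in place of code of your own. Each camera call takes 0.05 s, during which the arm holds its last target. There are 200 camera calls.

TASK

Put the flask, the white sample bottle, the small vial and the black marker away on the bench: each goes on the flat grey pad whose white outline has its shape and size, centred on that outline, the three vessels standing upright and the marker lying along its long outline. Do not tip any vessel over on the way, and leave the beaker and the timer where they are.

Things in the scene. Friction and masses are not known exactly. Their poses are not given: they have to be found in the camera images.
- flask_mid (a point): Volumetric flask standing upright, clear round bulb and long thin neck with a teal stopper: 187 mm tall, bulb 62 mm across up to 75 mm above its foot, neck about 17 mm across above that (grasp it there; the neck and stopper stand higher than the other things, so keep the gripper's body clear of them when working beside it). Loose, about 90 g. The point is on its axis half-way up, 93.5 mm above its foot, on the neck; z is up along the axis.
- bottle_mid (a point): White sample bottle with a black cap, standing upright: 93 mm tall, body 42 mm across up to 75 mm, cap 32 mm across. Loose, about 45 g. The point is on its axis half-way up, 46.5 mm above its foot; z is up along the axis.
- vial_mid (a point): Small clear glass vial with a white screw cap, standing upright: 78 mm tall, body about 30 mm across, cap 25 mm across above 62 mm. Loose, about 35 g. The point is on its axis half-way up, 39 mm above its foot; z is up along the axis.
- marker_mid (a point): Black marker pen lying flat on the bench: 133 mm long, 17 mm wide, 19 mm high. Loose, about 20 g. The point is its middle, 9 mm above its underside; its long axis is y, z is up.
- flask_pad_mid (a point): Largest round grey pad, 82 mm across and 3.5 mm thick, with a white ring outline 62 mm in inner diameter: the flask's place. Its point is the centre of the pad's top face, 3.5 mm above the bench. Fixed to the bench.
- bottle_pad_mid (a point): Middle round grey pad, 62 mm across and 3.5 mm thick, with a white ring outline 42 mm in inner diameter: the sample bottle's place. Its point is the centre of the pad's top face, 3.5 mm above the bench. Fixed to the bench.
- vial_pad_mid (a point): Smallest round grey pad, 50 mm across and 3.5 mm thick, with a white ring outline 30 mm in inner diameter: the vial's place. Its point is the centre of the pad's top face, 3.5 mm above the bench. Fixed to the bench.
- marker_pad_mid (a point): Long grey pad with round ends, 153 x 37 mm and 3.5 mm thick, with a white outline 133 x 17 mm inside: the marker's place, either way round. Its long axis is y. Its point is the centre of the pad's top face, 3.5 mm above the bench. Fixed to the bench.
- beaker_mid (a point): Bystander, to be left alone: loose empty glass beaker, 46 mm across, 56 mm tall, beyond the work. The point is on its axis, 28 mm above its foot.
- timer_mid (a point): Bystander, to be left alone: loose round countdown timer, white with a red knob, 62 mm across, 38 mm tall, at the right of the work. The point is its middle, 19 mm above its foot.
There are look-alikes about, which are no part of the job. What is shaped like the part that bears vial_mid but purple is not meant.

How it is judged:
At the end, for the whole second after the job is handed in: Flask, sample bottle, vial and marker each rest, released and still, on their own pads, with the middle within 12 mm of the middle of the pad's outline; the vessels are upright within 0.1 rad, and the marker lies flat along its outline within 0.2 rad, either way round (horizontal distance between flask_mid and flask_pad_mid below 0.012 m and z of flask_mid in the frame of flask_pad_mid below 0.0995 m and angle between each of flask_mid, bottle_mid, vial_mid, marker_mid's own z axis and vertical below 0.1 rad and linear speed of each of flask, bottle, vial, marker below 0.02 m/s and contact force between each of flask, bottle, vial, marker and the fingers below 0.05 N and horizontal distance between bottle_mid and bottle_pad_mid below 0.012 m and z of bottle_mid in the frame of bottle_pad_mid below 0.0525 m and horizontal distance between vial_mid and vial_pad_mid below 0.012 m and z of vial_mid in the frame of vial_pad_mid below 0.045 m and horizontal distance between marker_mid and marker_pad_mid below 0.012 m and z of marker_mid in the frame of marker_pad_mid below 0.015 m and angle between the y axis of marker_mid and the y axis of marker_pad_mid, either way round below 0.2 rad); the robot touches nothing.
It fails at once if the flask is tipped over (angle between flask_mid's own z axis and vertical above 0.6 rad).
It fails at once if the bottle is tipped over (angle between bottle_mid's own z axis and vertical above 0.6 rad).
It fails at once if the vial is tipped over (angle between vial_mid's own z axis and vertical above 0.6 rad).
It fails at once if the beaker is pushed away or carried off (distance of beaker_mid from where it was at the start of the episode above 0.025 m).
It fails at once if the timer is pushed away or carried off (distance of timer_mid from where it was at the start of the episode above 0.025 m).
It also fails if it takes over 96 s, if anything falls off the work surface, if the arm or the gripper's body presses on something with over 40 N, if the wrist force passes 120 N, or if a joint passes its speed limit or range.

## Working session

There is one attempt and no reset: what is moved stays moved. The work goes in short steps, Python scripts to look and compute and a tool call to move; the robot and the scene stay as the last step left them, time stands still between calls to the robot, and variables do not carry over. Pictures are saved under pics/ and viewed, at most 14 in all, crops included, and the job is handed in when it is done.

Besides the shell and the picture viewer there is one more tool, called after "Call:" as name([rows], argument=value, ...), one row to a line, values as JSON. step_arm: Moves the arm, as the interface text tells. Its arguments: {"type":"object","properties":{"increments":{"type":"array","items":{"type":"array"}},"fingers":{"type":"number"},"grip_force":{"type":"number"}},"required":["increments"]}

```bash
mkdir -p pics
cat > h.py <<'E'
import numpy as np,cv2
from plant import r
def snap(n,f):
    c=r.calibration(n);p,d=r.snapshot(n);cv2.imwrite(f'pics/{f}.png',p[:,:,::-1]);np.savez(f'pics/{f}.npz',p=p,d=d,R=c['R'],t=c['t'],k=[200/np.tan(np.radians(c['fov_y'])/2),c['cx'],c['cy']]);return p,d
def load(f): return np.load(f'pics/{f}.npz')
def world(f):
    z=load(f);k=z['k'];d=z['d'];v,u=np.mgrid[:400,:640]
    P=np.stack([(u-k[1])/k[0]*d,(v-k[2])/k[0]*d,d],-1)
    return (P-z['t'])@z['R']
def onplane(f,u,v,h):
    z=load(f);k=z['k'];ray=z['R'].T@np.array([(u-k[1])/k[0],(v-k[2])/k[0],1]);c=-z['R'].T@z['t']
    return c+ray*(h-c[2])/ray[2]
E
python3 - <<'E'
from h import *
for n in('scene','top'): snap(n,n+'0'); print(r.calibration(n))
s=r.get_state();print({k:np.round(v,3) for k,v in s.items()})
E
```

```text
{'fov_y': 56.58344492787146, 'cx': 320.47787909890957, 'cy': 204.35691370382023, 'R': array([[ 0.66841234, -0.7437575 ,  0.00705197],
       [-0.44329874, -0.40596846, -0.79917197],
       [ 0.59725302,  0.53105028, -0.60106109]]), 't': array([-0.46311637,  0.16969412,  0.79664375])}
{'fov_y': 45.11059611249667, 'cx': 311.5205144141053, 'cy': 195.92074471289013, 'R': array([[ 2.02058446e-02, -9.99795813e-01,  2.36294301e-04],
       [-9.89320172e-01, -2.00282545e-02, -1.44376128e-01],
       [ 1.44351381e-01,  2.68347089e-03, -9.89522854e-01]]), 't': array([-0.26537456,  0.46027889,  1.1800043 ])}
{'clock': np.float64(0.1), 'q': array([ 1.202,  0.69 , -0.195,  1.566,  0.157,  0.902, -0.215]), 'qd': array([ 0.001, -0.001, -0.002, -0.001,  0.001,  0.   , -0.001]), 'joint_torque': array([-3.0000e-03, -5.2851e+01, -1.2710e+00, -1.5384e+01, -5.3000e-02,
        2.0000e-03,  0.0000e+00]), 'tool_pos': array([ 0.245, -0.575,  0.238]), 'eef_rot': array([ 0.98 ,  0.2  , -0.   , -0.001]), 'contact_force': array([-0.927, -0.2  ,  0.289]), 'moment': array([ 0.018, -0.005,  0.051]), 'finger_force': np.float64(0.0), 'opening': np.float64(0.998)}
```

View pics/top0.png

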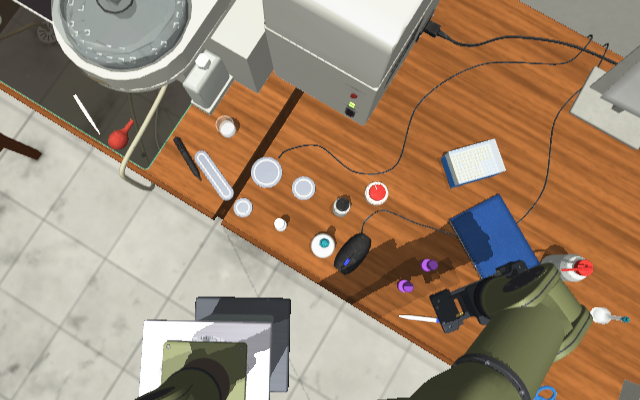

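View pics/scene0.png

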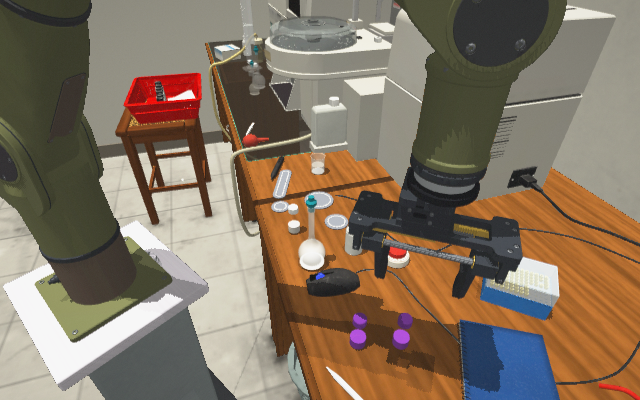

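The top view shows the vial candidates: a white cap at (280,225), which I choose, and purple look-alikes at (429,265) and (405,286), which I reject. The rest:

| Thing | Pixel |
|---|---|
| Flask | (322,245) |
| Bottle | (342,205) |
| Marker | (187,158) |
| Flask pad | (266,172) |
| Bottle pad | (303,188) |
| Vial pad | (243,208) |
| Marker pad | (214,175) |
| Beaker | (226,127) |
| Timer | (376,193) |

A white pen lies at (417,319), and there is a mouse at (352,253).

Run:
```python
from h import *
W=world('top0');z=load('top0')
def f(n,u,v,h):
    print(n,np.round(onplane('top0',u,v,h),4),'depthpt',np.round(W[v,u],3))
for a in [('marker',187,158,.019),('mpad',214,175,.0035),('fpad',266,172,.0035),('bpad',303,188,.0035),('vpad',243,208,.0035),('vial',280,225,.078),('bottle',342,205,.093),('timer',376,193,.038),('flask',323,244,.187),('beaker',226,127,.056),('mouse',352,253,.03)]: f(*a)
c=z['p'][110:280,165:405];cv2.imwrite('pics/c0.png',cv2.resize(c,None,fx=3.3,fy=3.3,interpolation=cv2.INTER_CUBIC)[:,:,::-1])
```

```text
marker [0.56   0.0672 0.019 ] depthpt [0.561 0.068 0.016]
mpad [ 0.5197 -0.0014  0.0035] depthpt [ 0.52  -0.001 -0.   ]
fpad [ 0.5304 -0.1363  0.0035] depthpt [ 0.531 -0.136 -0.002]
bpad [ 0.4902 -0.2335  0.0035] depthpt [ 0.491 -0.233  0.   ]
vpad [ 0.4349 -0.0803  0.0035] depthpt [ 0.435 -0.08   0.001]
vial [ 0.3868 -0.1818  0.078 ] depthpt [ 0.387 -0.182  0.075]
bottle [ 0.4364 -0.3294  0.093 ] depthpt [ 0.437 -0.33   0.09 ]
timer [ 0.4756 -0.4179  0.038 ] depthpt [ 0.476 -0.418  0.035]
flask [ 0.3384 -0.2834  0.187 ] depthpt [ 0.339 -0.283  0.183]
beaker [ 0.6337 -0.0366  0.056 ] depthpt [ 0.645 -0.03   0.019]
mouse [ 0.3248 -0.3594  0.03  ] depthpt [ 0.325 -0.359  0.037]
```

View pics/c0.png

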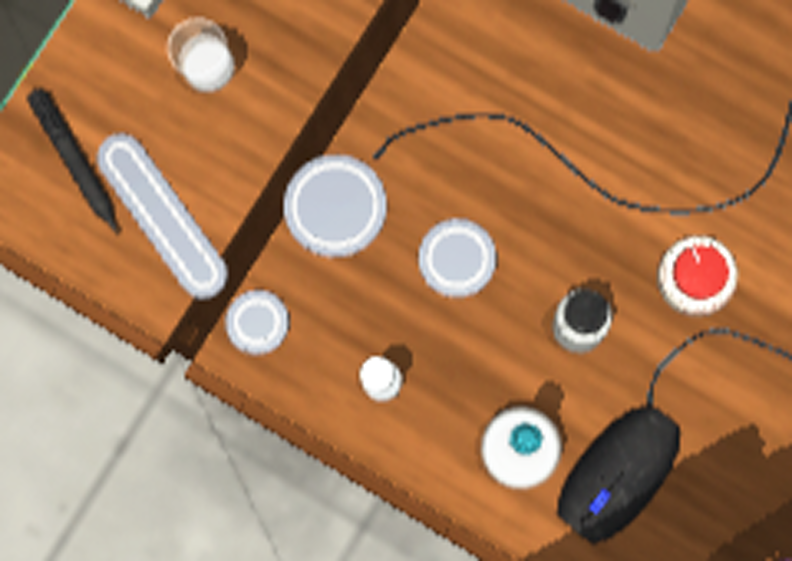

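The crop confirms it: white-capped clear vial at (280,224), four pads distinct, and the purple ones excluded. Next I refine the centres and axes.

Run:
```python
from h import *
g=lambda u,v,h:onplane('top0',165+(u+.5)/3.3-.5,110+(v+.5)/3.3-.5,h)
for n,u,v,h in [('fpad',335,205,.0035),('bpad',457,258,.0035),('vpad',257,321,.0035),('vial',381,375,.078),('bottle',588,311,.093),('flask',526,437,.187)]:print(n,g(u,v,h)[:2].round(4))
for n,a,b,h in [('marker',(38,95),(117,230),.01),('mpad',(120,150),(207,283),.0035)]:
    p,q=g(*a,h),g(*b,h);d=p-q;print(n,((p+q)/2)[:2].round(4),np.linalg.norm(d),np.degrees(np.arctan2(d[1],d[0])))
# depth-based centroids
W=world('top0')
for n,c,lo,hi,rad in [('vial',(.387,-.182),.068,.085,.03),('bottle',(.436,-.33),.083,.1,.03),('flask',(.338,-.283),.17,.195,.03),('marker',(.56,.068),.008,.03,.09)]:
    m=(np.hypot(W[...,0]-c[0],W[...,1]-c[1])<rad)&(W[...,2]>lo)&(W[...,2]<hi)
    Q=W[m];(cx,cy),(w,h),a=cv2.minAreaRect(Q[:,:2].astype(np.float32));print(n,len(Q),np.round([cx,cy,w,h,a],4))
p=load('top0')['p'].astype(int)
for n,u,v,rad in [('fpad',266,172,19),('bpad',303,188,15),('vpad',243,208,12)]:
    vv,uu=np.mgrid[:400,:640];m=(np.hypot(uu-u,vv-v)<rad)&(p[...,2]>p[...,0]-5)&(p.sum(-1)>350)
    (x,y),_,_=cv2.minAreaRect(np.argwhere(m)[:,::-1].astype(np.float32));print(n,m.sum(),onplane('top0',x,y,.0035).round(4))
```

```text
fpad [ 0.531  -0.1367]
bpad [ 0.4906 -0.2338]
vpad [ 0.4377 -0.079 ]
vial [ 0.391  -0.1819]
bottle [ 0.4391 -0.3314]
flask [ 0.3426 -0.2856]
marker [0.56   0.0667] 0.12722223938339305 32.52150946563203
mpad [ 0.5194 -0.0017] 0.1283631430844606 35.07457032891847
vial 81 [ 0.393  -0.1778  0.0225  0.0219  0.7645]
bottle 139 [ 4.40400e-01 -3.30100e-01  2.99000e-02  2.99000e-02  6.49959e+01]
flask 73 [ 0.3435 -0.2848  0.0176  0.0198  0.5678]
marker 264 [5.72200e-01 7.76000e-02 1.39300e-01 5.38000e-02 5.49733e+01]
fpad 727 [ 0.5317 -0.1362  0.0035]
bpad 412 [ 0.4915 -0.2334  0.0035]
vpad 266 [ 0.4375 -0.0789  0.0035]
```

Call:
step_arm([
  [[1.95,2.45,0],[0,0,-2.3]],
  [[1.95,2.45,0],[0,0,-2.3]],
  [[1.95,2.45,0],[0,0,-2.3]],
  [[1.95,2.45,0],[0,0,-2.3]],
  [[1.95,2.45,0],[0,0,-2.3]],
  [[1.95,2.45,0],[0,0,-2.3]],
  [[1.95,2.45,0],[0,0,-2.3]],
  [[1.95,2.45,0],[0,0,-2.3]],
  [[1.95,2.45,0],[0,0,-2.3]],
  [[1.95,2.45,0],[0,0,-2.3]],
], fingers=0.75, grip_force=12)

```text
clock: 1.1
tool_pos: [0.4405, -0.3287, 0.2384]
eef_rot: [1.0, -0.0, -0.0, -0.0]
contact_force: [-0.2, -0.1, 0.8]
opening: 0.75
finger_force: 0.0
```

Run:
```python
from h import *
from scipy.spatial.transform import Rotation as T
s=r.get_state();print(s['clock'],s['tool_pos'],T.from_quat(s['eef_rot']).as_matrix().round(3),s['q'].round(2))
snap('wrist','w1');W=world('w1')
for n,c,lo,hi,rad in [('bottle',(.44,-.33),.083,.1,.035)]:
    m=(np.hypot(W[...,0]-c[0],W[...,1]-c[1])<rad)&(W[...,2]>lo)&(W[...,2]<hi)
    Q=W[m];print(n,len(Q));
    if len(Q): print(cv2.minAreaRect(Q[:,:2].astype(np.float32)))
```

```text
1.1 [ 0.44047873 -0.32871847  0.23840958] [[ 1.    -0.    -0.001]
 [-0.    -1.     0.   ]
 [-0.001 -0.    -1.   ]] [ 0.59  0.59 -0.05  1.8   0.04  0.76 -1.05]
bottle 736
((0.4423699975013733, -0.32984864711761475), (0.030449870973825455, 0.03168582543730736), 88.98328399658203)
```

View pics/w1.png

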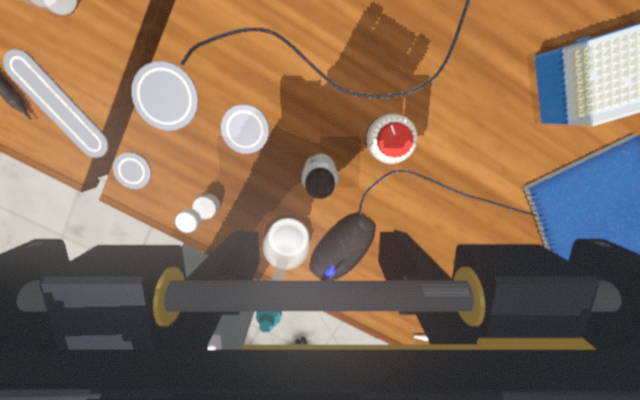

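The wrist view shows the bottle cap at (320,182), nearly under the tool. The flask is at (286,240) and well clear of it. I descend and grasp.

Call:
step_arm([
  [[0.1,-0.1,-2],[0,0,0]],
  [[0,0,-2.5],[0,0,0]],
  [[0,0,-2.5],[0,0,0]],
  [[0,0,-2.5],[0,0,0]],
  [[0,0,-2.5],[0,0,0]],
  [[0,0,-2.5],[0,0,0]],
  [[0,0,-2],[0,0,0]],
  [[0,0,-2],[0,0,0]],
  [[0,0,-1.1],[0,0,0]],
  [[0,0,0],[0,0,0]],
])

```text
clock: 2.15
tool_pos: [0.44, -0.3305, 0.0414]
eef_rot: [1.0, 0.001, -0.001, -0.001]
contact_force: [-1.3, 0.4, 0.1]
opening: 0.751
finger_force: 0.0
```

Call:
step_arm([
  [[0,0,0],[0,0,0]],
  [[0,0,0],[0,0,0]],
  [[0,0,0],[0,0,0]],
  [[0,0,0],[0,0,0]],
  [[0,0,0],[0,0,0]],
  [[0,0,0.5],[0,0,0]],
  [[0,0,1],[0,0,0]],
  [[0,0,1.5],[0,0,0]],
  [[0,0,2],[0,0,0]],
  [[0,0,0],[0,0,0]],
], fingers=0.3)

```text
clock: 3.15
tool_pos: [0.4423, -0.332, 0.0952]
eef_rot: [1.0, 0.001, 0.002, 0.001]
contact_force: [0.8, -0.9, -0.3]
opening: 0.475
finger_force: 12.0
```

Call:
step_arm([
  [[0.5,1.0,0],[0,0,0]],
  [[0.75,1.5,0],[0,0,0]],
  [[1,2.0,0],[0,0,0]],
  [[1,2,0],[0,0,0]],
  [[1,1.7,0],[0,0,0]],
  [[0.5,1.0,0],[0,0,0]],
  [[0.25,0.5,-1],[0,0,0]],
  [[0,0,-1.5],[0,0,0]],
  [[0,0,-1],[0,0,0]],
  [[0,0,-0.5],[0,0,0]],
])

```text
clock: 4.15
tool_pos: [0.4897, -0.2344, 0.0512]
eef_rot: [1.0, 0.0, -0.001, -0.0]
contact_force: [-0.7, -0.5, -1.1]
opening: 0.472
finger_force: 12.0
```

Call:
step_arm([
  [[0,0,-0.3],[0,0,0]],
  [[0,0,-0.2],[0,0,0]],
  [[0,0,-0.1],[0,0,0]],
  [[0,0,0],[0,0,0]],
  [[0,0,0],[0,0,0]],
  [[0,0,0],[0,0,0]],
  [[0,0,0],[0,0,0]],
  [[0,0,0],[0,0,0]],
  [[0,0,0],[0,0,0]],
  [[0,0,0],[0,0,0]],
])

```text
clock: 5.15
tool_pos: [0.4912, -0.2342, 0.047]
eef_rot: [1.0, 0.001, 0.0, 0.0]
contact_force: [0.3, 0.0, 4.9]
opening: 0.474
finger_force: 12.1
```

Call:
step_arm([
  [[0,0,0],[0,0,0]],
  [[0,0,0],[0,0,0]],
  [[0,0,0],[0,0,0]],
  [[0,0,1],[0,0,0]],
  [[0,0,2],[0,0,0]],
  [[0,0,3],[0,0,0]],
  [[0,0,4],[0,0,0]],
  [[0,0,4],[0,0,0]],
  [[0,0,3],[0,0,0]],
  [[0,0,2],[0,0,0]],
], fingers=0.7)

```text
clock: 6.15
tool_pos: [0.4916, -0.2343, 0.2399]
eef_rot: [1.0, 0.001, 0.002, 0.001]
contact_force: [0.4, -0.9, 0.2]
opening: 0.698
finger_force: 0.0
```

Call:
step_arm([
  [[-1,0.6,0],[0,0,6.3]],
  [[-1,0.6,0],[0,0,6.3]],
  [[-1,0.6,0],[0,0,6.3]],
  [[-1,0.6,0],[0,0,6.3]],
  [[-1,0.6,0],[0,0,6.3]],
  [[-1,0.6,0],[0,0,6.3]],
  [[-1,0.6,0],[0,0,6.3]],
  [[-1,0.6,0],[0,0,6.3]],
  [[-1,0.6,0],[0,0,6.3]],
  [[-0.9,0.1,0],[0,0,6.3]],
])

```text
clock: 7.15
tool_pos: [0.3913, -0.1784, 0.2373]
eef_rot: [0.851, 0.525, -0.0, 0.0]
contact_force: [-1.0, -0.3, 0.3]
opening: 0.698
finger_force: 0.0
```

Run:
```python
from h import *
from scipy.spatial.transform import Rotation as T
s=r.get_state();print(s['clock'],s['tool_pos'],T.from_quat(s['eef_rot']).as_matrix().round(3),s['q'].round(2))
snap('wrist','w2');snap('top','t2')
for f in('w2','t2'):
  W=world(f)
  for n,c,lo,hi,rad in [('vial',(.392,-.18),.068,.1,.03),('bottle',(.491,-.234),.083,.12,.035)]:
    m=(np.hypot(W[...,0]-c[0],W[...,1]-c[1])<rad)&(W[...,2]>lo)&(W[...,2]<hi)
    Q=W[m];print(f,n,len(Q));
    if len(Q): print(cv2.minAreaRect(Q[:,:2].astype(np.float32)),np.median(Q[:,2]))
```

```text
7.15 [ 0.39128253 -0.17838913  0.23733244] [[ 0.448  0.894  0.   ]
 [ 0.894 -0.448 -0.   ]
 [-0.     0.    -1.   ]] [ 0.55  0.46 -0.34  2.12  0.26  0.6  -0.44]
w2 vial 406
((0.39471545815467834, -0.17708836495876312), (0.02318437211215496, 0.02290230430662632), 63.59420394897461) 0.07825340628376148
w2 bottle 837
((0.49089181423187256, -0.23330062627792358), (0.03129648044705391, 0.03084026835858822), 2.4478909969329834) 0.09641670416397286
t2 vial 0
t2 bottle 20
((0.4833928942680359, -0.24475158751010895), (0.006007819436490536, 0.025522861629724503), 56.73902893066406) 0.09274004909498801
```

View pics/w2.png

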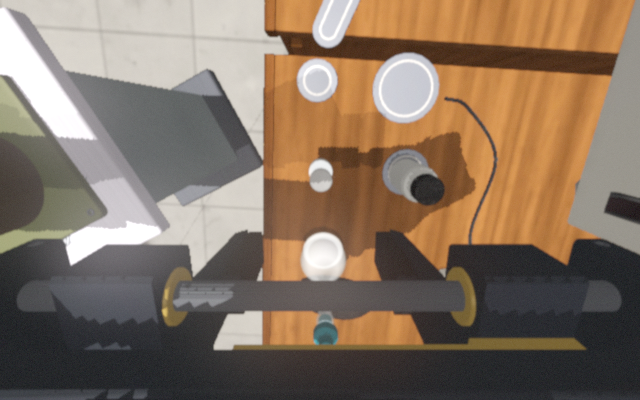

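The bottle is centred on its pad, capped at (428,190). The vial is at (320,176), and the bottle lies along the finger line, so I turn by +40° before descending.

Call:
step_arm([
  [[0.25,0.1,-1],[0,0,8]],
  [[0,0,-2],[0,0,8]],
  [[0,0,-2],[0,0,8]],
  [[0,0,-2],[0,0,8]],
  [[0,0,-2],[0,0,8]],
  [[0,0,-2.5],[0,0,0]],
  [[0,0,-2.5],[0,0,0]],
  [[0,0,-2.5],[0,0,0]],
  [[0,0,-2.5],[0,0,0]],
  [[0,0,-1.9],[0,0,0]],
])

```text
clock: 8.25
tool_pos: [0.3935, -0.179, 0.0395]
eef_rot: [0.623, 0.783, -0.004, -0.004]
contact_force: [-0.5, 0.5, -0.2]
opening: 0.697
finger_force: 0.0
```

Call:
step_arm([
  [[0,0,0],[0,0,0]],
  [[0,0,0],[0,0,0]],
  [[0,0,0],[0,0,0]],
  [[0,0,0],[0,0,0]],
  [[0,0,0],[0,0,0]],
  [[0,0,0],[0,0,0]],
  [[0,0,1],[0,0,0]],
  [[0,0,2],[0,0,0]],
  [[0,0,2],[0,0,0]],
  [[0,0,0],[0,0,0]],
], fingers=0.15)

```text
clock: 9.25
tool_pos: [0.3947, -0.1787, 0.0931]
eef_rot: [0.622, 0.783, -0.001, -0.002]
contact_force: [0.6, 0.6, -1.2]
opening: 0.36
finger_force: 12.0
```

Call:
step_arm([
  [[0.2,0.5,0],[0,0,0]],
  [[0.5,1.0,0],[0,0,0]],
  [[0.8,2.0,0],[0,0,0]],
  [[0.8,2,0],[0,0,0]],
  [[0.8,2,0],[0,0,0]],
  [[0.7,1.5,0],[0,0,0]],
  [[0.5,0.9,-1],[0,0,0]],
  [[0,0,-1.5],[0,0,0]],
  [[0,0,-1],[0,0,0]],
  [[0,0,-0.5],[0,0,0]],
])

```text
clock: 10.25
tool_pos: [0.4366, -0.0778, 0.05]
eef_rot: [0.621, 0.784, -0.002, -0.004]
contact_force: [-0.8, -0.1, -0.2]
opening: 0.36
finger_force: 12.0
```

Call:
step_arm([
  [[0,0,-0.2],[0,0,0]],
  [[0,0,-0.2],[0,0,0]],
  [[0,0,0],[0,0,0]],
  [[0,0,0],[0,0,0]],
  [[0,0,0],[0,0,0]],
  [[0,0,0],[0,0,0]],
  [[0,0,0],[0,0,0]],
  [[0,0,0],[0,0,0]],
  [[0,0,0],[0,0,0]],
  [[0,0,0],[0,0,0]],
])

```text
clock: 11.25
tool_pos: [0.437, -0.0794, 0.0474]
eef_rot: [0.622, 0.783, -0.002, -0.004]
contact_force: [1.0, 0.2, -0.4]
opening: 0.359
finger_force: 12.0
```

Call:
step_arm([
  [[0,0,-0.1],[0,0,0]],
  [[0,0,-0.1],[0,0,0]],
  [[0,0,-0.1],[0,0,0]],
  [[0,0,0],[0,0,0]],
  [[0,0,0],[0,0,0]],
  [[0,0,0],[0,0,0]],
  [[0,0,0],[0,0,0]],
  [[0,0,0],[0,0,0]],
  [[0,0,0],[0,0,0]],
  [[0,0,0],[0,0,0]],
])

```text
clock: 12.25
tool_pos: [0.4367, -0.0794, 0.0451]
eef_rot: [0.622, 0.783, -0.002, -0.003]
contact_force: [-0.6, 0.1, 10.1]
opening: 0.359
finger_force: 12.0
```

Call:
step_arm([
  [[0,0,0],[0,0,0]],
  [[0,0,0],[0,0,0]],
  [[0,0,0],[0,0,0]],
  [[0,0,1],[0,0,0]],
  [[0,0,2],[0,0,0]],
  [[0,0,3],[0,0,0]],
  [[0,0,4],[0,0,0]],
  [[0,0,4],[0,0,0]],
  [[0,0,3],[0,0,0]],
  [[0,0,2],[0,0,0]],
], fingers=0.55)

```text
clock: 13.25
tool_pos: [0.4374, -0.0794, 0.2364]
eef_rot: [0.622, 0.783, -0.001, -0.003]
contact_force: [-0.6, -0.5, -0.6]
opening: 0.549
finger_force: 0.0
```

Run:
```python
from h import *
print(r.get_state()['tool_pos'])
W=world('top0')
m=(W[...,2]>.04)&(W[...,0]>.35)&(W[...,0]<.75)&(W[...,1]>-.02)&(W[...,1]<.35)
Q=W[m]
for a in np.arange(.35,.75,.05):
  print(round(a,2),[ (round(float(Q[k,2].max()),2) if (k:=(abs(Q[:,0]-a-.025)<.025)&(abs(Q[:,1]-b-.025)<.025)).any() else 0) for b in np.arange(-.05,.35,.05)])
snap('wrist','w3')
W=world('w3')
for n,c,lo,hi,rad in [('vial',(.437,-.079),.07,.1,.03)]:
    m=(np.hypot(W[...,0]-c[0],W[...,1]-c[1])<rad)&(W[...,2]>lo)&(W[...,2]<hi)
    Q=W[m];print(n,len(Q));
    if len(Q): print(cv2.minAreaRect(Q[:,:2].astype(np.float32)),np.median(Q[:,2]))
```

```text
[ 0.43737474 -0.07939308  0.2364044 ]
0.35 [0, 0, 0, 0, 0, 0, 0, 0]
0.4 [0, 0, 0, 0, 0, 0, 0, 0]
0.45 [0, 0, 0, 0, 0, 0, 0, 0]
0.5 [0, 0, 0, 0, 0, 0, 0, 0]
0.55 [0, 0, 0, 0, 0, 0.05, 0.05, 0]
0.6 [0.06, 0, 0.33, 0.34, 0.33, 0.05, 0.05, 0]
0.65 [0.17, 0.38, 0.39, 0.39, 0.39, 0.38, 0, 0]
0.7 [0.37, 0.39, 0.39, 0.39, 0.39, 0.39, 0.34, 0]
vial 428
((0.4363109767436981, -0.0779486894607544), (0.022648267447948456, 0.023856347426772118), 13.131556510925293) 0.0816393607021833
```

Run:
```python
from h import *
W=world('top0')
for u,v in [(193,65),(190,85),(182,93),(170,97),(158,105),(145,120),(135,140),(126,155),(122,168),(128,180),(140,187),(152,188),(205,85),(215,60)]: print(u,v,W[v,u].round(3))
m=(W[...,2]>.1)&(np.hypot(W[...,0]-.56,W[...,1]-.067)<.16);print(m.sum(),W[m].min(0),W[m].max(0))
d=np.hypot(W[...,0]-.56,W[...,1]-.067)[m];i=d.argsort()[:5];print(d[i],W[m][i].round(3))
W=world('w3');z=load('w3')['p']
cv2.imwrite('pics/c3.png',cv2.resize(load('scene0')['p'][100:260,190:390],None,fx=3.5,fy=3.5)[:,:,::-1])
```

```text
193 65 [0.769 0.039 0.12 ]
190 85 [0.699 0.03  0.17 ]
182 93 [0.74  0.095 0.003]
170 97 [0.727 0.125 0.008]
158 105 [0.705 0.156 0.006]
145 120 [0.66  0.184 0.015]
135 140 [0.606 0.206 0.017]
126 155 [0.565 0.225 0.018]
122 168 [0.532 0.236 0.01 ]
128 180 [ 0.51   0.238 -0.04 ]
140 187 [ 0.507  0.241 -0.141]
152 188 [ 0.525  0.249 -0.268]
205 85 [ 0.704 -0.003  0.16 ]
215 60 [ 0.759 -0.026  0.175]
5057 [ 0.64407809 -0.00418834  0.10010701] [0.71963608 0.19170195 0.38825808]
[0.09103568 0.09132512 0.09134885 0.09136699 0.09140276] [[0.649 0.085 0.289]
 [0.649 0.087 0.284]
 [0.65  0.084 0.293]
 [0.649 0.086 0.3  ]
 [0.65  0.082 0.287]]
```

View pics/c3.png

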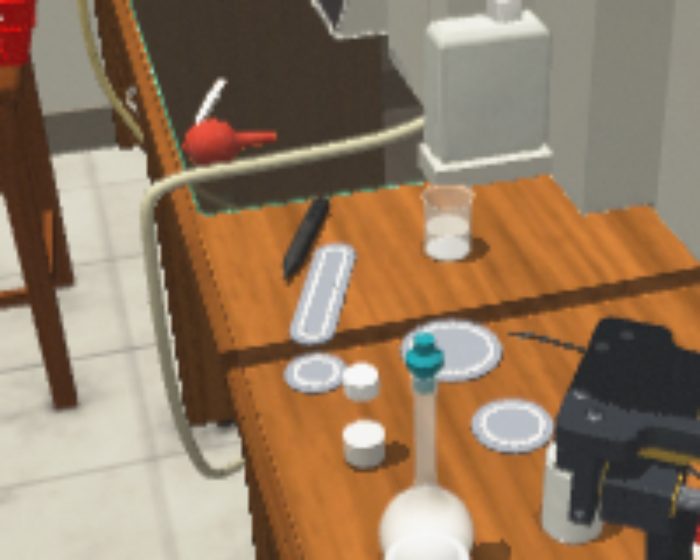

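View pics/w3.png

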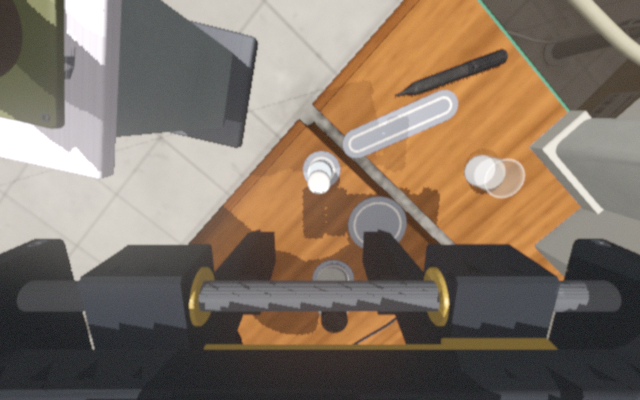

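Run:
```python
from h import *
z=load('w3');print('cam rel', (-z['R'].T@z['t']-[.4374,-.0794,.2364]).round(3))
p=z['p'].astype(int);vv,uu=np.mgrid[:400,:640]
W=world('w3')
# marker: dark pixels on bench, clean region
m=(p.max(-1)<75)&(np.hypot(W[...,0]-.56,W[...,1]-.067)<.08)&(W[...,2]>.004)
n,l,st,_=cv2.connectedComponentsWithStats(m.astype(np.uint8));k=1+st[1:,4].argmax();Q=np.argwhere(l==k)[:,::-1]
def rep(Q,h):
    G=np.array([onplane('w3',u,v,h) for u,v in Q])[:,:2].astype(np.float32)
    print(len(Q),cv2.minAreaRect(G)); _,_,vt=np.linalg.svd(G-G.mean(0),full_matrices=False);print('axis',np.degrees(np.arctan2(vt[0,1],vt[0,0])),G.mean(0))
rep(Q,.01)
m=(np.hypot(W[...,0]-.52,W[...,1])<.09)&(p[...,2]>p[...,0]-5)&(p.sum(-1)>300)&(W[...,2]<.02)
n,l,st,_=cv2.connectedComponentsWithStats(m.astype(np.uint8));k=1+st[1:,4].argmax();rep(np.argwhere(l==k)[:,::-1],.0035)
W=world('top0')
m=(W[...,2]>.02)&(np.hypot(W[...,0]-.65,W[...,1]-.085)<.04)
print(np.histogram(W[m][:,2],bins=np.arange(0,.42,.04)))
```

```text
cam rel [-0.014  0.067  0.147]
657 ((0.5677744150161743, 0.07218872010707855), (0.12192320078611374, 0.014855071902275085), 32.12522888183594)
axis -144.04996 [0.5877537  0.08313741]
1408 ((0.5228142142295837, 0.0005214102566242218), (0.13295318186283112, 0.017624644562602043), 37.033714294433594)
axis -143.03764 [0.52392966 0.00144088]
(array([  0,   0,   0,   0,   0,   0, 129, 346, 662, 451]), array([0.  , 0.04, 0.08, 0.12, 0.16, 0.2 , 0.24, 0.28, 0.32, 0.36, 0.4 ]))
```

Call:
step_arm([
  [[1.08,1.36,0],[0,0,-6.9]],
  [[1.08,1.36,0],[0,0,-6.9]],
  [[1.08,1.36,0],[0,0,-6.9]],
  [[1.08,1.36,0],[0,0,-6.9]],
  [[1.08,1.36,0],[0,0,-6.9]],
  [[1.08,1.36,0],[0,0,-6.9]],
  [[1.08,1.36,0],[0,0,-6.9]],
  [[1.08,1.36,0],[0,0,-6.9]],
  [[1.08,1.36,0],[0,0,-6.9]],
  [[1.08,1.36,0],[0,0,-6.9]],
])

```text
clock: 14.3
tool_pos: [0.5449, 0.057, 0.2335]
eef_rot: [0.957, 0.291, -0.0, -0.004]
contact_force: [-0.1, 0.3, -0.0]
opening: 0.545
finger_force: 0.0
```

Run:
```python
from h import *
from scipy.spatial.transform import Rotation as T
s=r.get_state();y=T.from_quat(s['eef_rot']).as_matrix()[:,1];print(s['clock'],s['tool_pos'],np.degrees(np.arctan2(y[1],y[0])),s['q'].round(2))
snap('wrist','w4');W=world('w4')
```

```text
14.3 [0.54493664 0.05697339 0.23351113] -56.176513000034916 [ 0.04  0.61 -0.36  1.8   0.28  0.78 -1.44]
```

View pics/w4.png

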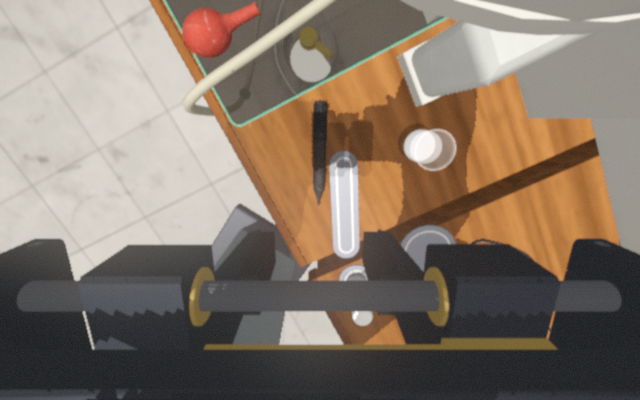

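Run:
```python
from h import *
for a,b,h in [((320,101),(318.5,205),.009),((343.5,160),(345,252),.0035)]:
    p,q=onplane('w4',*a,h),onplane('w4',*b,h);d=p-q;print(((p+q)/2).round(4),np.linalg.norm(d),np.degrees(np.arctan2(d[1],d[0])))
```

```text
[0.5622 0.069  0.009 ] 0.1329726587023618 32.93233080095499
[5.21e-01 2.00e-04 3.50e-03] 0.13201383843092182 35.98791823002083
```

The wrist view shows the marker from (320,101) to (318,205), aligned with the finger plane, and its pad outline from (344,160) to (345,252). The measured length is 133 mm, which agrees. I descend.

Call:
step_arm([
  [[0.05,0.1,-1.5],[0,0,-1]],
  [[0,0,-3],[0,0,0]],
  [[0,0,-3],[0,0,0]],
  [[0,0,-3],[0,0,0]],
  [[0,0,-3],[0,0,0]],
  [[0,0,-3],[0,0,0]],
  [[0,0,-2.5],[0,0,0]],
  [[0,0,-1.5],[0,0,0]],
  [[0,0,-1],[0,0,0]],
  [[0,0,0],[0,0,0]],
], fingers=0.42)

```text
clock: 15.35
tool_pos: [0.5443, 0.0573, 0.0181]
eef_rot: [0.958, 0.285, -0.001, -0.004]
contact_force: [0.2, -0.8, -0.0]
opening: 0.419
finger_force: 0.0
```

Call:
step_arm([
  [[0.1,0.05,-0.5],[0,0,0]],
  [[0,0,-0.5],[0,0,0]],
  [[0,0,-0.2],[0,0,0]],
  [[0,0,0],[0,0,0]],
  [[0,0,0],[0,0,0]],
  [[0,0,0],[0,0,0]],
  [[0,0,0],[0,0,0]],
  [[0,0,0],[0,0,0]],
  [[0,0,0],[0,0,0]],
  [[0,0,0],[0,0,0]],
])

```text
clock: 16.35
tool_pos: [0.5465, 0.0581, 0.0075]
eef_rot: [0.959, 0.285, 0.001, -0.004]
contact_force: [-0.1, 0.2, 0.1]
opening: 0.42
finger_force: 0.0
```

Call:
step_arm([
  [[0,0,0],[0,0,0]],
  [[0,0,0],[0,0,0]],
  [[0,0,0],[0,0,0]],
  [[0,0,0],[0,0,0]],
  [[0,0,0],[0,0,0]],
  [[0,0,0],[0,0,0]],
  [[0,0,0.5],[0,0,0]],
  [[0,0,1],[0,0,0]],
  [[0,0,1],[0,0,0]],
  [[0,0,0],[0,0,0]],
], fingers=0.05, grip_force=15)

```text
clock: 17.35
tool_pos: [0.5476, 0.0583, 0.0342]
eef_rot: [0.959, 0.285, 0.002, -0.004]
contact_force: [1.0, -0.0, 0.3]
opening: 0.177
finger_force: 15.0
```

Run:
```python
from h import *
from scipy.spatial.transform import Rotation as T
s=r.get_state();y=T.from_quat(s['eef_rot']).as_matrix()[:,1];print(s['clock'],s['tool_pos'],np.degrees(np.arctan2(y[1],y[0])))
snap('wrist','w5')
```

```text
17.35 [0.5476379  0.05829649 0.03422762] -56.915737780302265
```

View pics/w5.png

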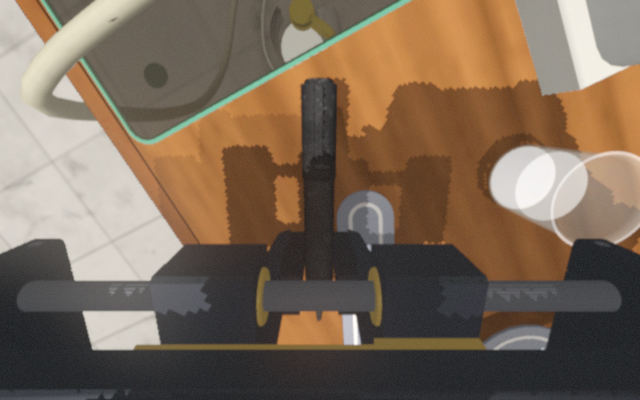

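The marker is gripped straight, seen from (318,80) down between the fingers. I carry it to its pad.

Call:
step_arm([
  [[-0.3,-0.5,0],[0,0,1]],
  [[-0.6,-1.0,0],[0,0,1]],
  [[-0.8,-1.4,0],[0,0,1]],
  [[-0.8,-1.4,0],[0,0,0]],
  [[-0.8,-1.3,0],[0,0,0]],
  [[-0.6,-0.9,0],[0,0,0]],
  [[-0.25,-0.45,0],[0,0,0]],
  [[0,0,-0.7],[0,0,0]],
  [[0,0,-0.7],[0,0,0]],
  [[0,0,-0.5],[0,0,0]],
])

```text
clock: 18.4
tool_pos: [0.5053, -0.0104, 0.0125]
eef_rot: [0.951, 0.31, 0.001, -0.004]
contact_force: [0.5, 0.2, -0.3]
opening: 0.179
finger_force: 15.0
```

Call:
step_arm([
  [[0,0,-0.1],[0,0,0]],
  [[0,0,-0.1],[0,0,0]],
  [[0,0,0],[0,0,0]],
  [[0,0,0],[0,0,0]],
  [[0,0,0],[0,0,0]],
  [[0,0,0],[0,0,0]],
  [[0,0,0],[0,0,0]],
  [[0,0,0],[0,0,0]],
  [[0,0,0],[0,0,0]],
  [[0,0,0],[0,0,0]],
])

```text
clock: 19.4
tool_pos: [0.505, -0.0114, 0.0114]
eef_rot: [0.951, 0.31, 0.001, -0.004]
contact_force: [0.0, -0.6, 0.4]
opening: 0.179
finger_force: 15.0
```

Call:
step_arm([
  [[0,0,-0.1],[0,0,0]],
  [[0,0,-0.1],[0,0,0]],
  [[0,0,0],[0,0,0]],
  [[0,0,0],[0,0,0]],
  [[0,0,0],[0,0,0]],
  [[0,0,0],[0,0,0]],
  [[0,0,0],[0,0,0]],
  [[0,0,0],[0,0,0]],
  [[0,0,0],[0,0,0]],
  [[0,0,0],[0,0,0]],
])

```text
clock: 20.4
tool_pos: [0.5051, -0.0114, 0.0107]
eef_rot: [0.951, 0.31, 0.001, -0.004]
contact_force: [-1.9, -0.3, 13.9]
opening: 0.178
finger_force: 15.0
```

Call:
step_arm([
  [[0,0,0],[0,0,0]],
  [[0,0,0],[0,0,0]],
  [[0,0,0],[0,0,0]],
  [[0,0,0],[0,0,0]],
  [[0,0,1],[0,0,0]],
  [[0,0,3],[0,0,0]],
  [[0,0,4],[0,0,0]],
  [[0,0,5],[0,0,0]],
  [[0,0,5],[0,0,0]],
  [[0,0,4],[0,0,0]],
], fingers=0.4)

```text
clock: 21.4
tool_pos: [0.5049, -0.0114, 0.2328]
eef_rot: [0.951, 0.31, 0.002, -0.004]
contact_force: [1.4, 0.3, -0.6]
opening: 0.397
finger_force: 0.0
```

Run:
```python
from h import *
from scipy.spatial.transform import Rotation as T
s=r.get_state();y=T.from_quat(s['eef_rot']).as_matrix()[:,1];print(s['clock'],s['tool_pos'],np.degrees(np.arctan2(y[1],y[0])))
snap('wrist','w6')
```

```text
21.4 [ 0.50494237 -0.01139357  0.23283336] -53.893299480007364
```

View pics/w6.png

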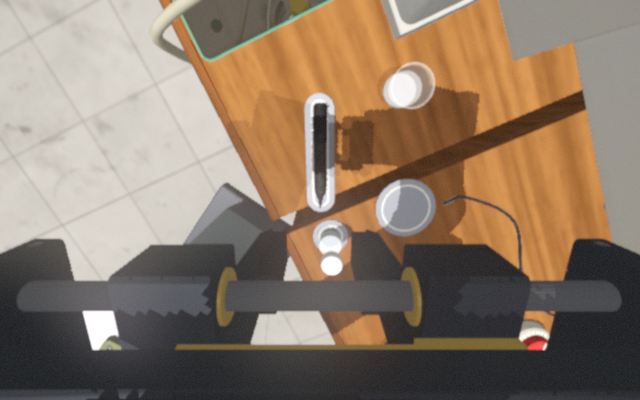

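The marker lies centred on its pad: (320,103) to (320,208) inside (320,94) to (320,212). The flask is last, and I move above it.

Call:
step_arm([
  [[-1.62,-2.74,0.3],[0,0,0]],
  [[-1.62,-2.74,0.3],[0,0,0]],
  [[-1.62,-2.74,0.3],[0,0,0]],
  [[-1.62,-2.74,0],[0,0,0]],
  [[-1.62,-2.74,0],[0,0,0]],
  [[-1.62,-2.74,0],[0,0,0]],
  [[-1.62,-2.74,0],[0,0,0]],
  [[-1.62,-2.74,0],[0,0,0]],
  [[-1.62,-2.74,0],[0,0,0]],
  [[-1.62,-2.74,0],[0,0,0]],
], fingers=0.6)

```text
clock: 22.45
tool_pos: [0.3418, -0.2863, 0.2387]
eef_rot: [0.951, 0.31, 0.0, -0.004]
contact_force: [-0.1, -0.1, -0.2]
opening: 0.599
finger_force: 0.0
```

Run:
```python
from h import *
s=r.get_state();print(s['clock'],s['tool_pos'],s['q'].round(2))
snap('wrist','w7');snap('scene','s7')
for f in('w7','s7','w1','w2'):
  W=world(f);m=(np.hypot(W[...,0]-.343,W[...,1]+.285)<.025)&(W[...,2]>.09)&(W[...,2]<.2)
  Q=W[m];print(f,len(Q))
  for a in np.arange(.09,.2,.01):
    k=abs(Q[:,2]-a-.005)<.005
    if k.sum()>3: print(round(a,2),k.sum(),Q[k][:,:2].mean(0).round(4),np.ptp(Q[k][:,:2],axis=0).round(3), load(f)['p'][m][k].mean(0).round())
```

```text
22.45 [ 0.34181993 -0.2862948   0.23873655] [ 0.92  0.49 -0.48  2.07  0.35  0.66 -0.73]
w7 856
0.09 22 [ 0.3493 -0.2818] [0.008 0.01 ] [231. 228. 227.]
0.1 30 [ 0.3494 -0.2818] [0.008 0.01 ] [232. 229. 228.]
0.11 29 [ 0.3495 -0.2821] [0.01  0.012] [235. 232. 231.]
0.12 33 [ 0.349  -0.2816] [0.009 0.011] [238. 236. 234.]
0.13 35 [ 0.3497 -0.2821] [0.008 0.011] [239. 238. 235.]
0.14 10 [ 0.3498 -0.2808] [0.005 0.005] [238. 237. 234.]
0.15 30 [ 0.3509 -0.2804] [0.008 0.01 ] [215. 213. 210.]
0.16 18 [ 0.3526 -0.2807] [0.013 0.017] [157. 156. 152.]
0.17 414 [ 0.3475 -0.2832] [0.022 0.022] [ 81. 105. 107.]
0.18 235 [ 0.3456 -0.2845] [0.012 0.012] [ 77. 104. 107.]
s7 305
0.09 27 [ 0.3413 -0.2882] [0.009 0.012] [155. 132. 110.]
0.1 26 [ 0.3413 -0.288 ] [0.01  0.011] [158. 132. 109.]
0.11 23 [ 0.3417 -0.2882] [0.01  0.011] [160. 135. 111.]
0.12 28 [ 0.3412 -0.2884] [0.011 0.01 ] [162. 137. 113.]
0.13 25 [ 0.3414 -0.2881] [0.01 0.01] [164. 138. 115.]
0.14 21 [ 0.3415 -0.2894] [0.012 0.011] [161. 136. 111.]
0.15 39 [ 0.3403 -0.2892] [0.016 0.014] [123. 122. 110.]
0.16 25 [ 0.3404 -0.29  ] [0.018 0.014] [ 80. 106. 104.]
0.17 63 [ 0.3405 -0.289 ] [0.02  0.022] [32. 75. 78.]
0.18 28 [ 0.3432 -0.2858] [0.011 0.012] [36. 77. 80.]
w1 643
0.09 56 [ 0.3504 -0.2864] [0.008 0.013] [204. 196. 188.]
0.1 58 [ 0.3503 -0.2868] [0.008 0.013] [186. 167. 151.]
0.11 66 [ 0.3505 -0.2863] [0.008 0.013] [177. 154. 135.]
0.12 38 [ 0.3513 -0.2858] [0.004 0.011] [170. 150. 134.]
0.17 210 [ 0.3475 -0.2869] [0.018 0.022] [ 84. 129. 133.]
0.18 214 [ 0.3472 -0.2856] [0.012 0.011] [ 74. 118. 123.]
w2 693
0.09 14 [ 0.3473 -0.279 ] [0.007 0.004] [181. 178. 175.]
0.14 10 [ 0.3463 -0.2813] [0.012 0.009] [125. 118. 113.]
0.15 122 [ 0.3472 -0.2787] [0.015 0.011] [140. 134. 126.]
0.16 94 [ 0.3477 -0.2782] [0.019 0.015] [132. 135. 129.]
0.17 360 [ 0.347  -0.2797] [0.021 0.02 ] [ 77. 108. 109.]
0.18 93 [ 0.3467 -0.2805] [0.01  0.008] [67. 91. 92.]
```

View pics/w7.png

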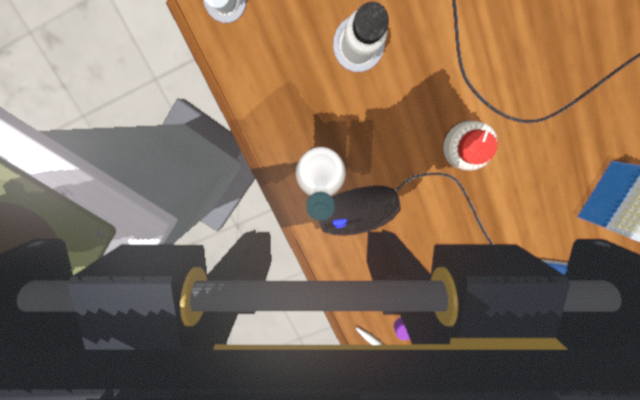

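The stopper is at (320,206), centred between the fingers. The neck runs up to about 0.15 m, so TCP 0.127 m grips the neck and clears the stopper top.

Call:
step_arm([
  [[0.2,0.1,-1],[0,0,0]],
  [[0,0,-2],[0,0,0]],
  [[0,0,-2],[0,0,0]],
  [[0,0,-2],[0,0,0]],
  [[0,0,-2],[0,0,0]],
  [[0,0,-1.5],[0,0,0]],
  [[0,0,-0.6],[0,0,0]],
  [[0,0,0],[0,0,0]],
  [[0,0,0],[0,0,0]],
  [[0,0,0],[0,0,0]],
])

```text
clock: 23.55
tool_pos: [0.3456, -0.2843, 0.1281]
eef_rot: [0.951, 0.31, 0.001, -0.003]
contact_force: [-0.1, 0.9, 0.4]
opening: 0.606
finger_force: 0.0
```

Call:
step_arm([
  [[0,0,0],[0,0,0]],
  [[0,0,0],[0,0,0]],
  [[0,0,0],[0,0,0]],
  [[0,0,0],[0,0,0]],
  [[0,0,0],[0,0,0]],
  [[0,0,0],[0,0,0]],
  [[0,0,0],[0,0,0]],
  [[0,0,0],[0,0,0]],
  [[0,0,0],[0,0,0]],
  [[0,0,0],[0,0,0]],
], fingers=0.05)

```text
clock: 24.55
tool_pos: [0.3452, -0.2845, 0.1275]
eef_rot: [0.951, 0.31, 0.001, -0.004]
contact_force: [-0.3, -1.3, 1.3]
opening: 0.189
finger_force: 15.0
```

Call:
step_arm([
  [[0,0,0.3],[0,0,0]],
  [[0,0,0.7],[0,0,0]],
  [[0,0,1.2],[0,0,0]],
  [[0,0,1.5],[0,0,0]],
  [[0,0,1.8],[0,0,0]],
  [[0,0,2],[0,0,0]],
  [[0,0,2],[0,0,0]],
  [[0,0,1.5],[0,0,0]],
  [[0,0,0.7],[0,0,0]],
  [[0,0,0.3],[0,0,0]],
], grip_force=20)

```text
clock: 25.55
tool_pos: [0.3448, -0.2843, 0.248]
eef_rot: [0.951, 0.31, 0.001, -0.004]
contact_force: [0.9, 0.5, -1.6]
opening: 0.186
finger_force: 20.0
```

Call:
step_arm([
  [[0.4,0.35,0],[0,0,0]],
  [[1.0,0.8,0],[0,0,0]],
  [[1.5,1.2,0],[0,0,0]],
  [[2,1.5,0],[0,0,0]],
  [[2.5,2,0],[0,0,0]],
  [[2.5,2,0],[0,0,0]],
  [[2.5,2,0],[0,0,0]],
  [[2,1.5,0],[0,0,0]],
  [[1.5,1.3,0],[0,0,0]],
  [[1,0.8,0],[0,0,0]],
])

```text
clock: 26.55
tool_pos: [0.5155, -0.1468, 0.2467]
eef_rot: [0.95, 0.311, 0.001, -0.005]
contact_force: [0.2, 0.4, -0.9]
opening: 0.184
finger_force: 20.0
```

Call:
step_arm([
  [[0.8,0.7,0],[0,0,0]],
  [[0.6,0.4,0],[0,0,0]],
  [[0.4,0.3,0],[0,0,0]],
  [[0,0,0],[0,0,0]],
  [[0,0,0],[0,0,0]],
  [[0,0,0],[0,0,0]],
  [[0,0,0],[0,0,0]],
  [[0,0,0],[0,0,0]],
  [[0,0,0],[0,0,0]],
  [[0,0,0],[0,0,0]],
])

```text
clock: 27.55
tool_pos: [0.532, -0.1359, 0.2475]
eef_rot: [0.951, 0.31, 0.001, -0.004]
contact_force: [-0.5, 0.5, -0.7]
opening: 0.184
finger_force: 20.0
```

Run:
```python
from h import *
s=r.get_state();print(s['clock'],s['tool_pos'])
snap('scene','s8')
cv2.imwrite('pics/c8.png',cv2.resize(load('s8')['p'][40:300,200:520],None,fx=2.3,fy=2.3)[:,:,::-1])
```

```text
27.55 [ 0.53195958 -0.13590846  0.24746522]
```

View pics/c8.png

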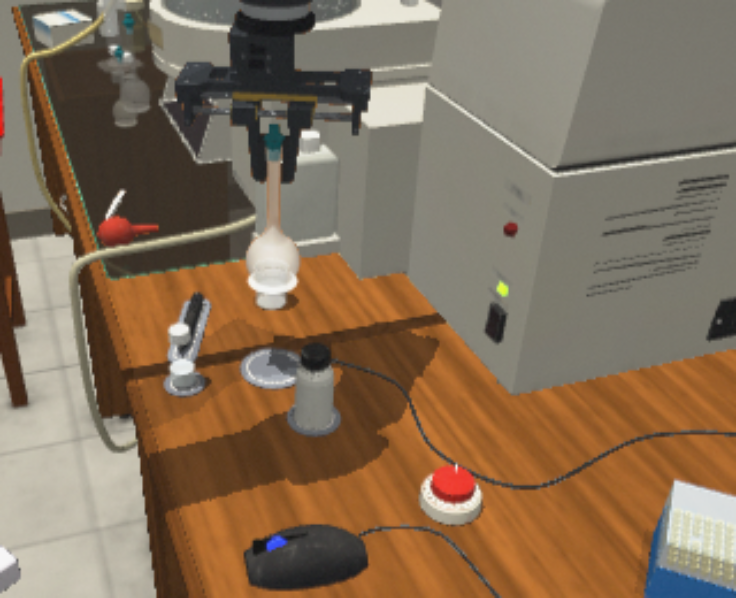

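The flask hangs upright from its neck above its pad (crop (272,365)). I lower it.

Call:
step_arm([
  [[0,0,-0.5],[0,0,0]],
  [[0,0,-1.2],[0,0,0]],
  [[0,0,-1.8],[0,0,0]],
  [[0,0,-2],[0,0,0]],
  [[0,0,-2],[0,0,0]],
  [[0,0,-1.6],[0,0,0]],
  [[0,0,-1.1],[0,0,0]],
  [[0,0,-0.6],[0,0,0]],
  [[0,0,-0.3],[0,0,0]],
  [[0,0,0],[0,0,0]],
])

```text
clock: 28.6
tool_pos: [0.5321, -0.1358, 0.1364]
eef_rot: [0.951, 0.31, 0.001, -0.004]
contact_force: [-0.3, -0.0, -1.6]
opening: 0.184
finger_force: 20.0
```

Call:
step_arm([
  [[0,0,-0.1],[0,0,0]],
  [[0,0,-0.1],[0,0,0]],
  [[0,0,-0.1],[0,0,0]],
  [[0,0,0],[0,0,0]],
  [[0,0,0],[0,0,0]],
  [[0,0,0],[0,0,0]],
  [[0,0,0],[0,0,0]],
  [[0,0,0],[0,0,0]],
  [[0,0,0],[0,0,0]],
  [[0,0,0],[0,0,0]],
])

```text
clock: 29.6
tool_pos: [0.532, -0.1358, 0.1334]
eef_rot: [0.951, 0.31, 0.001, -0.004]
contact_force: [-0.4, -0.1, -1.4]
opening: 0.187
finger_force: 20.0
```

Call:
step_arm([
  [[0,0,-0.1],[0,0,0]],
  [[0,0,-0.1],[0,0,0]],
  [[0,0,-0.05],[0,0,0]],
  [[0,0,0],[0,0,0]],
  [[0,0,0],[0,0,0]],
  [[0,0,0],[0,0,0]],
  [[0,0,0],[0,0,0]],
  [[0,0,0],[0,0,0]],
  [[0,0,0],[0,0,0]],
  [[0,0,0],[0,0,0]],
])

```text
clock: 30.6
tool_pos: [0.5321, -0.1358, 0.1311]
eef_rot: [0.951, 0.31, 0.001, -0.004]
contact_force: [-0.9, 0.3, 5.1]
opening: 0.185
finger_force: 20.0
```

Contact with the pad: I release and rise clear.

Call:
step_arm([
  [[0,0,0],[0,0,0]],
  [[0,0,0],[0,0,0]],
  [[0,0,0],[0,0,0]],
  [[0,0,0],[0,0,0]],
  [[0,0,0.5],[0,0,0]],
  [[0,0,1.5],[0,0,0]],
  [[0,0,3],[0,0,0]],
  [[0,0,3],[0,0,0]],
  [[0,0,3],[0,0,0]],
  [[0,0,2],[0,0,0]],
], fingers=0.6)

```text
clock: 31.6
tool_pos: [0.5327, -0.1358, 0.2634]
eef_rot: [0.951, 0.31, 0.002, -0.003]
contact_force: [0.5, -0.3, 0.0]
opening: 0.598
finger_force: 0.0
```

Call:
step_arm([
  [[-1.5,-3,0.5],[0,0,0]],
  [[-1.5,-3,0.5],[0,0,0]],
  [[-1.5,-3,0.5],[0,0,0]],
  [[-1.5,-3,0],[0,0,0]],
  [[-1.5,-3,0],[0,0,0]],
  [[-1.5,-3,0],[0,0,0]],
  [[-1.5,-3,0],[0,0,0]],
  [[-1.5,-3,0],[0,0,0]],
  [[-1.5,-3,0],[0,0,0]],
  [[-1.5,-3,0],[0,0,0]],
])

```text
clock: 32.6
tool_pos: [0.3811, -0.437, 0.2763]
eef_rot: [0.951, 0.31, 0.001, -0.004]
contact_force: [0.7, 0.0, 0.0]
opening: 0.604
finger_force: 0.0
```

Run:
```python
from h import *
s=r.get_state();print(s['clock'],s['tool_pos'],s['contact_force'])
snap('top','t9');W=world('t9')
for n,c,lo,hi,rad in [('vial',(.437,-.079),.072,.09,.03),('bottle',(.491,-.234),.085,.1,.035),('flask',(.532,-.136),.175,.2,.03)]:
    m=(np.hypot(W[...,0]-c[0],W[...,1]-c[1])<rad)&(W[...,2]>lo)&(W[...,2]<hi)
    Q=W[m];print(n,len(Q))
    if len(Q): print(cv2.minAreaRect(Q[:,:2].astype(np.float32)))
c=load('t9')['p'][110:280,165:405];cv2.imwrite('pics/c9.png',cv2.resize(c,None,fx=3.3,fy=3.3,interpolation=cv2.INTER_CUBIC)[:,:,::-1])
```

```text
32.6 [ 0.3811352  -0.43697438  0.27630257] [0.70006809 0.03771465 0.02865745]
vial 84
((0.43494948744773865, -0.07937884330749512), (0.02219615876674652, 0.023869697004556656), 46.869258880615234)
bottle 137
((0.48990780115127563, -0.2349657416343689), (0.031164206564426422, 0.02897820435464382), 1.492434024810791)
flask 69
((0.5293237566947937, -0.13683710992336273), (0.021312817931175232, 0.01832427643239498), 0.8794247508049011)
```

View pics/c9.png

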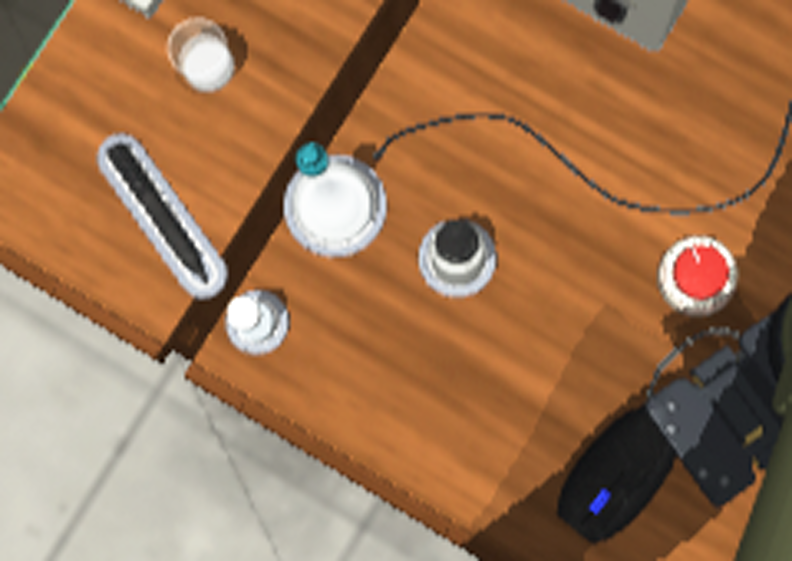

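All four are centred on their pads: marker (160,215), flask (335,203), bottle (458,255), vial (255,318). The beaker and timer haven't moved, and the arm is clear.

```bash
python3 -c "
from plant import r
print(r.finish_job())"
```

```text
the job is handed in; nothing more can be done
None
```

I put the flask, sample bottle, vial and marker on their own pads and handed the job in at about 33 s. The last top view put the vessels within about 3 mm of their pad centres and showed the marker inside its outline; the beaker and timer looked unmoved, and `finish_job` returned no verdict.

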